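# Move the spice row from the old caddy to the new rack in the same order

## Task

The old steel caddy is being retired: move the four spice containers standing in it into the wells of the new dark wooden rack, one in each well, in the same order from left to right as they stand now, so that the cook finds each one where it is expected. Stand each one upright, right down on the floor of its well, and don't let any of them tip over on the way.

Things in the scene. Friction and masses are not known exactly. Their poses are not given: they have to be found in the camera images.
- red_flap_jar: spice jar with a red cap that has a dark flap opening in its top and a dark label; 45 mm across the cap, 42 mm across the body, 106 mm high, cap from 85 to 106 mm. 0.11 kg. Origin: centre of its underside; z up. Loose, stands in one of the caddy's cups.
- red_plain_jar: spice jar with a red cap whose flat round top is a paler red, without a flap, and a pale brown label; 45 mm across the cap, 42 mm across the body, 106 mm high, cap from 85 to 106 mm. 0.11 kg. Origin: centre of its underside; z up. Loose, stands in one of the caddy's cups.
- salt_shaker: clear salt shaker with a grey domed top; 44 mm across at most, 90 mm high, the grey top 34 mm across from 68 to 90 mm, the body narrowing to that below it. 0.10 kg. Origin: centre of its underside; z up. Loose, stands in one of the caddy's cups.
- pepper_mill: turned brown wooden pepper mill with a waist, a steel collar and a small steel nut on top; 43 mm across, 107 mm high, its head 42 to 43 mm across from 72 to 92 mm, rounded above that. 0.12 kg; head and body are one piece. Origin: centre of its underside; z up. Loose, stands in one of the caddy's cups.
- new_rack: new rack, fixed: dark wooden block 78 mm (x) by 310 mm (y), top at 38 mm, end cheeks 52 mm high. Four empty round wells, 58 mm across with 3 mm chamfer, at x = 0, y = +105, +35, -35, -105 mm (left to right seen from the robot); flat floors 14 mm above the origin, 24 mm below the top. Origin: centre of underside, on the table; +y along the row to the left, z up.
- old_caddy: the old caddy, fixed: a flat dark steel strip 67 mm (x) by 300 mm (y, the row) that carries four steel cups at y = +105, +35, -35, -105 mm, with an upright wire loop 47 mm high at each end, 323 mm overall. Origin: centre of its underside, on the table; +y along the row to the left seen from the robot, z up. It may stand nearer to the robot than the new rack or beyond it.
- cup_of_red_flap_jar: the shallow round steel cup of the old caddy in which the spice jar with the dark flap in its cap stands at the start; fixed to the caddy, one of four identical cups in a row at 70 mm spacing. Outside 61 mm across at the rim, 24 mm high, inside at least 52 mm across, its inner floor 3 mm above its origin and 9 mm above the table. Origin: centre of its underside; +y along the row to the left, z up.
- cup_of_red_plain_jar: the shallow round steel cup of the old caddy in which the spice jar without a flap in its cap stands at the start; fixed to the caddy, one of four identical cups in a row at 70 mm spacing. Outside 61 mm across at the rim, 24 mm high, inside at least 52 mm across, its inner floor 3 mm above its origin and 9 mm above the table. Origin: centre of its underside; +y along the row to the left, z up.
- cup_of_salt_shaker: the shallow round steel cup of the old caddy in which the salt shaker stands at the start; fixed to the caddy, one of four identical cups in a row at 70 mm spacing. Outside 61 mm across at the rim, 24 mm high, inside at least 52 mm across, its inner floor 3 mm above its origin and 9 mm above the table. Origin: centre of its underside; +y along the row to the left, z up.
- cup_of_pepper_mill: the shallow round steel cup of the old caddy in which the pepper mill stands at the start; fixed to the caddy, one of four identical cups in a row at 70 mm spacing. Outside 61 mm across at the rim, 24 mm high, inside at least 52 mm across, its inner floor 3 mm above its origin and 9 mm above the table. Origin: centre of its underside; +y along the row to the left, z up.
Things that resemble listed ones, but are neither listed nor needed, are in the scene too. What is shaped like the red_plain_jar but orange is not meant.

How it is judged:
At the end, for the whole second after the job is handed in: Each container stands in the well of the new rack that answers to its cup in the old caddy, counted from the left: foot within 10 mm of the well's centre along and across, on the floor within 4 mm, tilted under 0.08 rad, released and at rest (x of red_flap_jar in the frame of new_rack between -0.01 and 0.01 m and z of red_flap_jar in the frame of new_rack between 0.01 and 0.018 m and ((y of cup_of_red_flap_jar in the frame of old_caddy between 0.095 and 0.115 m and y of red_flap_jar in the frame of new_rack between 0.095 and 0.115 m) or (y of cup_of_red_flap_jar in the frame of old_caddy between 0.025 and 0.045 m and y of red_flap_jar in the frame of new_rack between 0.025 and 0.045 m) or (y of cup_of_red_flap_jar in the frame of old_caddy between -0.045 and -0.025 m and y of red_flap_jar in the frame of new_rack between -0.045 and -0.025 m) or (y of cup_of_red_flap_jar in the frame of old_caddy between -0.115 and -0.095 m and y of red_flap_jar in the frame of new_rack between -0.115 and -0.095 m)) and angle between each of red_flap_jar, red_plain_jar, salt_shaker, pepper_mill's own z axis and vertical below 0.08 rad and linear speed of each of red_flap_jar, red_plain_jar, salt_shaker, pepper_mill below 0.02 m/s and angular speed of each of red_flap_jar, red_plain_jar, salt_shaker, pepper_mill below 0.2 rad/s and x of red_plain_jar in the frame of new_rack between -0.01 and 0.01 m and z of red_plain_jar in the frame of new_rack between 0.01 and 0.018 m and ((y of cup_of_red_plain_jar in the frame of old_caddy between 0.095 and 0.115 m and y of red_plain_jar in the frame of new_rack between 0.095 and 0.115 m) or (y of cup_of_red_plain_jar in the frame of old_caddy between 0.025 and 0.045 m and y of red_plain_jar in the frame of new_rack between 0.025 and 0.045 m) or (y of cup_of_red_plain_jar in the frame of old_caddy between -0.045 and -0.025 m and y of red_plain_jar in the frame of new_rack between -0.045 and -0.025 m) or (y of cup_of_red_plain_jar in the frame of old_caddy between -0.115 and -0.095 m and y of red_plain_jar in the frame of new_rack between -0.115 and -0.095 m)) and x of salt_shaker in the frame of new_rack between -0.01 and 0.01 m and z of salt_shaker in the frame of new_rack between 0.01 and 0.018 m and ((y of cup_of_salt_shaker in the frame of old_caddy between 0.095 and 0.115 m and y of salt_shaker in the frame of new_rack between 0.095 and 0.115 m) or (y of cup_of_salt_shaker in the frame of old_caddy between 0.025 and 0.045 m and y of salt_shaker in the frame of new_rack between 0.025 and 0.045 m) or (y of cup_of_salt_shaker in the frame of old_caddy between -0.045 and -0.025 m and y of salt_shaker in the frame of new_rack between -0.045 and -0.025 m) or (y of cup_of_salt_shaker in the frame of old_caddy between -0.115 and -0.095 m and y of salt_shaker in the frame of new_rack between -0.115 and -0.095 m)) and x of pepper_mill in the frame of new_rack between -0.01 and 0.01 m and z of pepper_mill in the frame of new_rack between 0.01 and 0.018 m and ((y of cup_of_pepper_mill in the frame of old_caddy between 0.095 and 0.115 m and y of pepper_mill in the frame of new_rack between 0.095 and 0.115 m) or (y of cup_of_pepper_mill in the frame of old_caddy between 0.025 and 0.045 m and y of pepper_mill in the frame of new_rack between 0.025 and 0.045 m) or (y of cup_of_pepper_mill in the frame of old_caddy between -0.045 and -0.025 m and y of pepper_mill in the frame of new_rack between -0.045 and -0.025 m) or (y of cup_of_pepper_mill in the frame of old_caddy between -0.115 and -0.095 m and y of pepper_mill in the frame of new_rack between -0.115 and -0.095 m))); the robot touches nothing.
It fails at once if a container tips over (more than 0.6 rad) (angle between any of red_flap_jar, red_plain_jar, salt_shaker, pepper_mill's own z axis and vertical above 0.6 rad).
It also fails if it takes over 90 s, if anything falls off the work surface, if the arm or the gripper's body presses on something with over 40 N, if the wrist force passes 120 N, or if a joint passes its speed limit or range.

## Robot

A 6-joint arm with a two-finger parallel gripper is mounted at the origin on a cart in front of the work surface, level with it; the furniture and walls round the work are solid. World frame = base frame: x ahead of the robot, y to its left, z up, the work surface at z = 0. Lengths are in m, angles in rad, forces in N, time in s.
With the tool pointing down it reaches from about 0.25 to 0.85 m from the base axis. Payload 12.5 kg.
Tool frame: the origin (TCP) lies on the front face of the gripper's body, between the roots of the fingers; the fingertips stand 84 mm ahead of it and the grasp point (between the pads) lies 65 mm ahead of it; z points along the fingers, y is the line along which they close (so a half turn about z gives the same grasp; the last joint's range is limited). The gripper opens to 93 mm and grips with 3 to 60 N. Pads are 15 mm wide; open, the fingers measure 128 mm over their backs; the gripper's body (75 mm by 188 mm) begins 65 mm behind the grasp point.
Start: joints at [1.06, 0.351, 1.652, -0, 1.139, -0.085], TCP at [0.227, 0.501, 0.303] pointing down, gripper open.
Joint ranges: [-2.75, 2.75], [-0.79, 2.1], [0.01, 2.65], [-1.57, 4.71], [0.07, 3.14], [-2.87, 2.87]. Speed limits (rad/s): [2.22, 2.22, 2.79, 3.14, 3.14, 3.14].

## Interface

Orientations are given as a unit quaternion [w, x, y, z].
In Python, from bench import env gives the robot as it stands.
- The arm moves only by the tool play_rows, never from a script. Its arguments are lists of equal length, an entry for each row: "delta_pos": the shift along the tool's x, y, z in cm, a list of three; "rotation": the turn, a rotation vector about the tool's x, y, z in rad, a list of three; "gripper": the finger opening in cm, from 0 to 9.3. A call has 1 to 12 rows; each row shifts and turns the commanded pose from where the row before left it, along the tool's axes as they then stand; what a row does not reach is not made up. A row lasts 1/12 s, in which the tool goes at most 41.7 mm and 7.16 degrees, less where a joint would pass 70% of its speed; a pose out of reach is approached as far as the arm can. A call with a gripper value outside its range is refused whole. The fingers move at their own pace and stop on an object; "squeeze" is the grip in N (left out, the last holds). Time passes only in rows, so rows that do not move let the fingers close. It gives the time, the measured TCP pose, the force, the opening and the grip force at its end, in the units of the state.
- env.observe(): the state, without advancing time (a new reading comes with each control period).
- env.get_image(name): name is "scene" or "side" or "wrist"; returns a dict with "image" (420x560x3 uint8, red, green, blue), "camera_matrix" (3x3 intrinsics, pixels), "extrinsics" (4x4, takes a point from camera to world coordinates). Camera axes: x right, y up, looking along -z (the intrinsics and any distortion apply to the point x, -y, -z); pixel columns grow to the right and rows downward; lengths in m; the calibration is good to about 2 mm. A picture is of the moment at which its call begins. There is no depth.
- env.finish_job(): hands the job in; it is judged then, once.
The state is a dict: "clock": time; "joint_pos": joint angles; "qd": joint speeds; "tau": joint torques, N m; "ee_pos": TCP position; "ee_rot": TCP orientation; "contact_force": force on the tool from outside, world axes, zero at the start; "wrist_torque": the same for the moment, N m; "width": finger opening in m; "gripper_force": force on a finger pad.
Only numpy, scipy, OpenCV 4.12 (cv2) and the standard library are available. Lean on these libraries where they do the work, as an engineer would, in place of code of your own. Each camera call takes 0.05 s, during which the arm holds its last target. There are 200 camera calls.

## Working session

There is one attempt and no reset: what is moved stays moved. The work goes in short steps, Python scripts to look and compute and a tool call to move; the robot and the scene stay as the last step left them, time stands still between calls to the robot, and variables do not carry over. Pictures are saved under pics/ and viewed, at most 14 in all, crops included, and the job is handed in when it is done.

Besides the shell and the picture viewer there is one more tool, called after "Request:" as name(argument=value, ...), one argument or row to a line, values as JSON. play_rows: Moves the arm, as the interface text tells. Its arguments: {"type":"object","properties":{"delta_pos":{"type":"array","items":{"type":"array","items":{"type":"number"}}},"rotation":{"type":"array","items":{"type":"array","items":{"type":"number"}}},"gripper":{"type":"array","items":{"type":"number"}},"squeeze":{"type":"number"}},"required":["delta_pos","rotation","gripper"]}

```bash
ls; mkdir -p pics; python3 - <<'E'
from bench import env
import cv2,numpy as np
s=env.observe();print({k:np.round(v,3).tolist() for k,v in s.items()})
for n in("scene","side"):
    d=env.get_image(n);cv2.imwrite(f"pics/{n}0.png",d["image"][:,:,::-1]);print(n,d["camera_matrix"].tolist(),np.round(d["extrinsics"],3).tolist(),[k for k in d])
E
```

```text
pics
{'clock': 0.0, 'joint_pos': [1.06, 0.351, 1.652, -0.0, 1.139, -0.085], 'qd': [0.0, 0.0, -0.002, -0.001, -0.001, 0.001], 'tau': [-0.001, -49.732, -28.526, 0.07, 0.026, -0.0], 'ee_pos': [0.227, 0.501, 0.302], 'ee_rot': [-0.0, 0.211, 0.977, -0.001], 'contact_force': [-0.929, -0.021, 0.361], 'wrist_torque': [0.102, -0.013, 0.007], 'gripper_force': 0.0, 'width': 0.093}
scene [[532.7852796055275, 0.0, 274.99868923017016], [0.0, 532.7852796055275, 208.78818571878097], [0.0, 0.0, 1.0]] [[0.595, 0.532, -0.603, 0.022], [-0.804, 0.383, -0.456, -0.366], [-0.012, 0.755, 0.655, 0.589], [0.0, 0.0, 0.0, 1.0]] ['image', 'camera_matrix', 'extrinsics']
side [[466.5669266050276, 0.0, 285.510312334981], [0.0, 466.5669266050276, 210.56069453815937], [0.0, 0.0, 1.0]] [[0.711, 0.456, -0.535, 0.077], [-0.703, 0.484, -0.521, -0.388], [0.021, 0.747, 0.665, 0.605], [0.0, 0.0, 0.0, 1.0]] ['image', 'camera_matrix', 'extrinsics']
```

View pics/scene0.png

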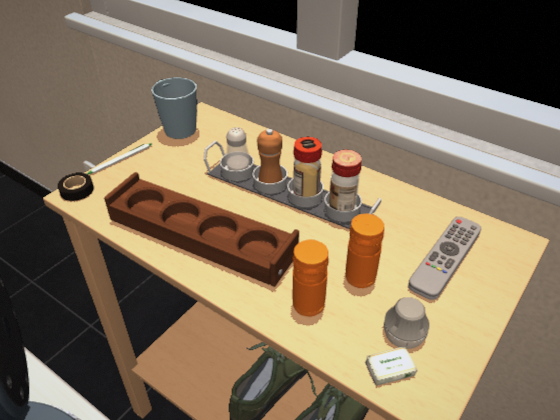

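View pics/side0.png

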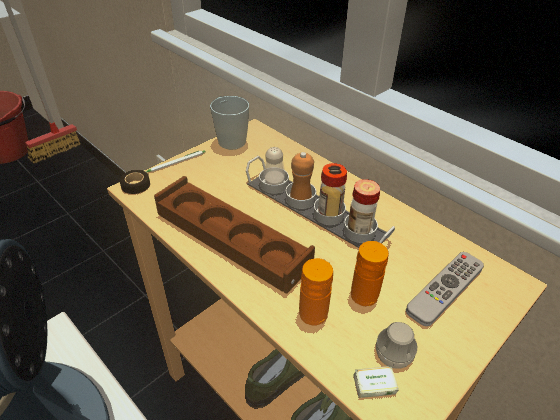

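Scene view: the four containers in the caddy, from the left, are the salt (236,131), mill (269,132), flap jar (308,143) and plain jar (347,158). The rack wells, nearer the robot, are at about (145,202) to (258,244). The lookalikes are the orange jars at (311,255) and (366,235) and a grey item at (408,318), and none of them stands in the caddy. Next I turn these pixels into positions.

```bash
cat > h.py <<'E'
from bench import env
import cv2,numpy as np
from scipy.optimize import least_squares
def ray(d,uv,z):
    K=d["camera_matrix"];E=np.array(d["extrinsics"]);v=np.linalg.inv(K)@[*uv,1];r=E[:3,:3]@(v*[1,-1,-1]);o=E[:3,3]
    return o+r*(z-o[2])/r[2]
def proj(d,p):
    E=np.array(d["extrinsics"]);c=(np.asarray(p)-E[:3,3])@E[:3,:3];q=(c*[1,-1,-1])@np.array(d["camera_matrix"]).T
    return q[...,:2]/q[...,2:]
YS=np.array([.105,.035,-.035,-.105])
def rowfit(P):
    P=np.array(P)[:,:2]
    f=lambda t:(np.c_[t[0]-np.sin(t[2])*YS,t[1]+np.cos(t[2])*YS]-P).ravel()
    s=least_squares(f,[*P.mean(0),0]);return s.x,s.fun.reshape(-1,2)
def pts(t): return np.c_[t[0]-np.sin(t[2])*YS,t[1]+np.cos(t[2])*YS]
E
python3 - <<'E'
from h import *
C={"scene":([(145,202),(182,216),(218,230),(258,244)],[(236,130),(269,131),(308,144),(347,158)]),
"side":([(189,205),(216,217),(246,232),(279,248)],[(274,150),(302,155),(334,170),(366,186)])}
for n,(w,c) in C.items():
    d=env.get_image(n)
    W=[ray(d,u,.038) for u in w];T=[ray(d,u,z) for u,z in zip(c,(.097,.114,.115,.115))]
    for P in(W,T):
        t,r=rowfit(P);print(n,np.round(t,4),np.round(np.array(P)[:,:2],3).tolist(),np.round(r*1000,1).tolist())
    im=cv2.resize(d["image"][100:290,90:400,::-1] if n=="scene" else d["image"][130:300,140:410,::-1],None,fx=2.5,fy=2.5,interpolation=cv2.INTER_CUBIC);cv2.imwrite(f"pics/{n}c.png",im)
d=env.get_image("wrist");cv2.imwrite("pics/w0.png",d["image"][:,:,::-1]);print(d["camera_matrix"].tolist(),np.round(d["extrinsics"],3).tolist())
E
```

```text
scene [0.4347 0.0923 0.147 ] [[0.42, 0.197], [0.43, 0.124], [0.439, 0.058], [0.45, -0.01]] [[-0.3, -0.5], [-0.4, 2.5], [1.1, -0.1], [-0.4, -1.9]]
scene [0.6096 0.0495 0.0779] [[0.6, 0.152], [0.609, 0.088], [0.613, 0.014], [0.616, -0.055]] [[1.6, 2.6], [-2.0, -3.3], [-1.0, 0.6], [1.4, 0.1]]
side [0.4373 0.0952 0.2239] [[0.415, 0.19], [0.431, 0.13], [0.444, 0.064], [0.459, -0.003]] [[-1.0, 7.9], [-1.1, -0.6], [0.7, -3.0], [1.4, -4.3]]
side [0.6046 0.0492 0.1066] [[0.593, 0.15], [0.602, 0.085], [0.609, 0.014], [0.615, -0.053]] [[0.7, 3.8], [-1.1, -1.3], [-0.8, 0.2], [1.2, -2.7]]
[[308.25549638368886, 0.0, 281.5552483267863], [0.0, 308.25549638368886, 209.2944699347127], [0.0, 0.0, 1.0]] [[0.413, -0.873, -0.26, 0.155], [0.911, 0.395, 0.119, 0.535], [-0.001, -0.286, 0.958, 0.386], [0.0, 0.0, 0.0, 1.0]]
```

View pics/scenec.png

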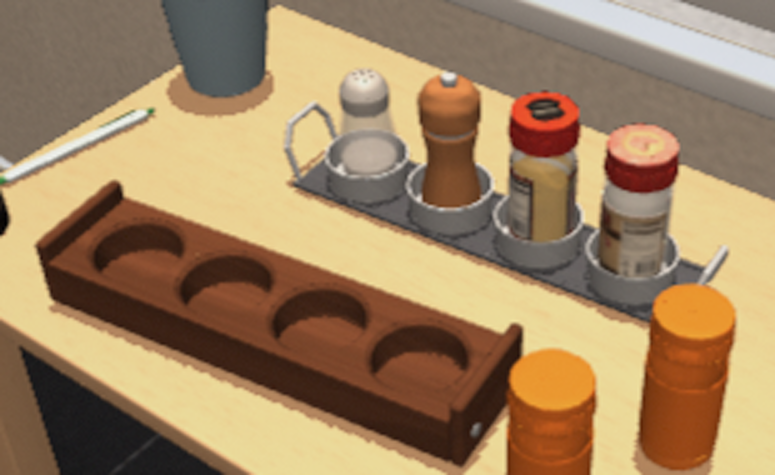

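View pics/w0.png

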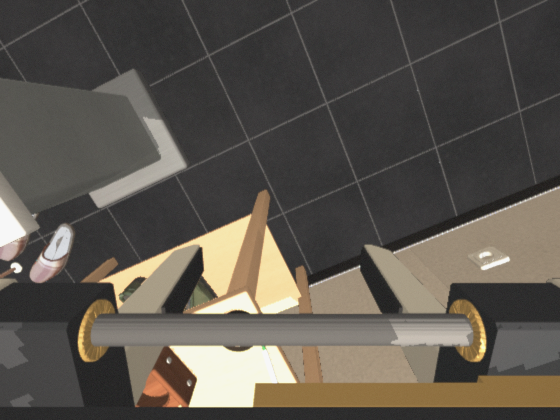

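The crop confirms the choices: salt with grey dome, brown mill, red cap with flap, red cap with paler top, and empty rack wells nearer the robot. The wrist camera sits on tool +x and looks that way, so I swing over to the right end and look left along both rows.

Request:
play_rows(
  delta_pos=[
    [-3.5,0,0],
    [-3.5,0,0],
    [-3.5,0,0],
    [-3.5,0,0],
    [-3.5,0,0],
    [-3.5,0,0],
    [-3.5,0,0],
    [-3.5,0,0],
    [-3.5,0,0],
    [-3.5,0,0],
    [-3.5,0,0],
    [-3.5,0,0],
  ],
  rotation=[
    [0,0,0.064],
    [0,0,0.064],
    [0,0,0.064],
    [0,0,0.064],
    [0,0,0.064],
    [0,0,0.064],
    [0,0,0.064],
    [0,0,0.064],
    [0,0,0.064],
    [0,0,0.064],
    [0,0,0.064],
    [0,0,0.064],
  ],
  gripper=[9.3,9.3,9.3,9.3,9.3,9.3,9.3,9.3,9.3,9.3,9.3,9.3],
)

```text
clock: 1.25
ee_pos: [0.5199, 0.2118, 0.3026]
ee_rot: [-0.0, 0.563, 0.826, 0.0]
contact_force: [0.3, 0.5, 0.5]
width: 0.0931
gripper_force: 0.0
```

Request:
play_rows(
  delta_pos=[
    [-3.5,0,0],
    [-3.5,0,0],
    [-3.5,0,0],
    [-3.5,0,0],
    [-3.5,-0.5,0],
    [-3.5,-0.5,0],
    [-3.5,-0.5,0],
    [-3.5,-0.5,0],
    [-3.5,-0.5,0],
    [-3.5,-0.5,0],
    [-2,-0.5,0],
    [0,0,0],
  ],
  rotation=[
    [0,0,0.064],
    [0,0,0.064],
    [0,0,0.064],
    [0,0,0.064],
    [0,0,0],
    [0,0,0],
    [0,0,0],
    [0,0,0],
    [0,0,0],
    [0,0,0],
    [0,0,0],
    [0,0,0],
  ],
  gripper=[9.3,9.3,9.3,9.3,9.3,9.3,9.3,9.3,9.3,9.3,9.3,9.3],
)

```text
clock: 2.25
ee_pos: [0.5504, -0.1569, 0.3025]
ee_rot: [0.0, 0.664, 0.747, -0.0]
contact_force: [0.4, -1.0, -0.7]
width: 0.0932
gripper_force: 0.0
```

```bash
python3 - <<'E'
from h import *
s=env.observe();print({k:np.round(s[k],4).tolist() for k in("clock","joint_pos","ee_pos","ee_rot")})
d=env.get_image("wrist");cv2.imwrite("pics/w1.png",cv2.resize(d["image"][:,:,::-1],(800,600)))
np.savez("w1.npz",**d);print(np.round(d["extrinsics"],3).tolist())
E
```

```text
{'clock': 2.25, 'joint_pos': [-0.3588, 0.3913, 1.593, -0.0008, 1.1573, -0.4761], 'ee_pos': [0.5504, -0.1569, 0.3025], 'ee_rot': [0.0001, 0.6643, 0.7474, -0.0003]}
[[0.993, -0.113, -0.033, 0.541], [0.118, 0.951, 0.285, -0.076], [-0.001, -0.287, 0.958, 0.386], [0.0, 0.0, 0.0, 1.0]]
```

View pics/w1.png

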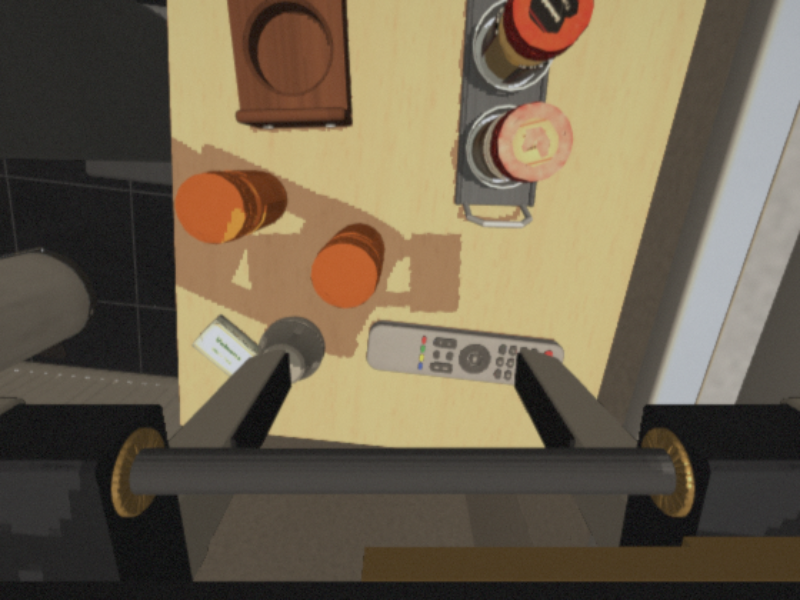

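Wrist view: the camera looks back towards −y. The right well is at (290,48), the plain jar's cap at (535,141) and the flap jar at (545,20), all in pixels of the enlarged image. Two orange jars are clear to the right of the rack. I shift left 22 cm to see both rows whole.

Request:
play_rows(
  delta_pos=[
    [3,0,0],
    [3,0,0],
    [3,0,0],
    [3,0,0],
    [3,0,0],
    [3,0,0],
    [3,0,0],
    [1,0,0],
    [0,0,0],
    [0,0,0],
  ],
  rotation=[
    [0,0,0],
    [0,0,0],
    [0,0,0],
    [0,0,0],
    [0,0,0],
    [0,0,0],
    [0,0,0],
    [0,0,0],
    [0,0,0],
    [0,0,0],
  ],
  gripper=[9.3,9.3,9.3,9.3,9.3,9.3,9.3,9.3,9.3,9.3],
)

```text
clock: 3.13
ee_pos: [0.5242, 0.0654, 0.3028]
ee_rot: [0.0, 0.662, 0.749, -0.0]
contact_force: [0.2, -1.1, 0.2]
width: 0.0929
gripper_force: 0.0
```

```bash
python3 - <<'E'
from h import *
s=env.observe();print({k:np.round(s[k],4).tolist() for k in("clock","joint_pos","ee_pos","ee_rot")})
d=env.get_image("wrist");cv2.imwrite("pics/w2.png",cv2.resize(d["image"][:,:,::-1],(800,600)))
np.savez("w2.npz",**d);print(np.round(d["extrinsics"],3).tolist())
E
```

```text
{'clock': 3.1333, 'joint_pos': [0.036, 0.3114, 1.7075, -0.0003, 1.1227, -0.0867], 'ee_pos': [0.5242, 0.0654, 0.3028], 'ee_rot': [0.0001, 0.6624, 0.7492, -0.0001]}
[[0.992, -0.118, -0.034, 0.515], [0.123, 0.951, 0.284, 0.146], [-0.001, -0.286, 0.958, 0.386], [0.0, 0.0, 0.0, 1.0]]
```

View pics/w2.png

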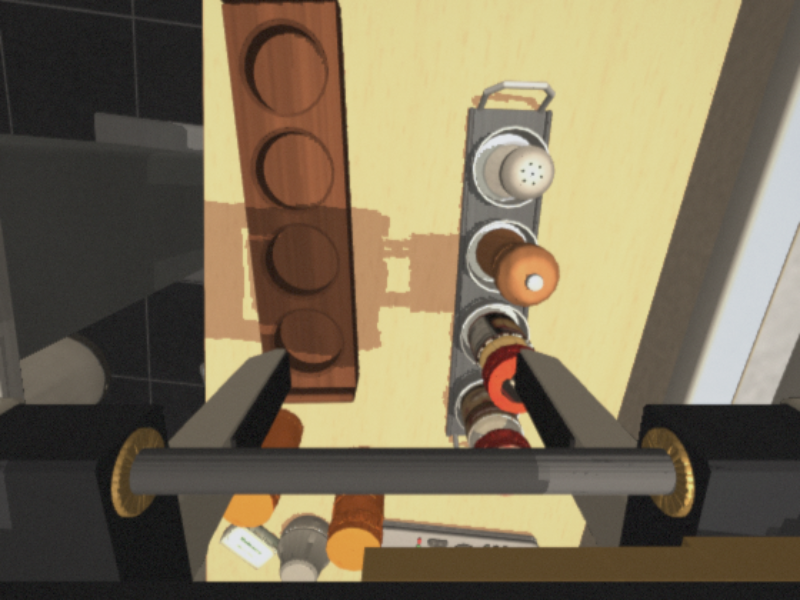

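Wrist view: wells at about (286,68), (295,168), (303,257) and (311,335). Cup rims are at (512,167), (504,257), (496,335), with the salt top at (533,174) and the mill nut at (535,283). I fit both rows and overlay the result.

```bash
python3 - <<'E'
from h import *
w1=dict(np.load("w1.npz"));w2=dict(np.load("w2.npz"));sc=env.get_image("scene")
k=.7
R=lambda d,u,z:ray(d,np.array(u)*k,z)[:2]
W=[R(w2,u,.038) for u in[(286,68),(295,168),(303,257),(311,335)]]
C=[R(w2,u,.030) for u in[(512,167),(504,257),(496,335)]]+[R(w1,(503,146),.030)]
print("well4 from w1",R(w1,(290,48),.038))
tw,r=rowfit(W);print(np.round(tw,4),np.round(r*1e3,1).tolist())
tc,r=rowfit(C);print(np.round(tc,4),np.round(r*1e3,1).tolist())
print("tops salt",R(w2,(533,174),.099),"mill",R(w2,(535,283),.116),"plain",R(w1,(535,141),.115),"flap",R(w1,(547,17),.115))
print("wells",np.round(pts(tw),4).tolist());print("cups",np.round(pts(tc),4).tolist())
np.savez("fit.npz",tw=tw,tc=tc)
a=np.linspace(0,2*np.pi,80)
ims=[]
for d,s in((w2,800/560),(sc,2.)):
    im=cv2.resize(d["image"][:,:,::-1],None,fx=s,fy=s)
    for t,z,rad in((tw,.038,.032),(tc,.030,.0305)):
        for p in pts(t):
            q=proj(d,np.c_[p[0]+rad*np.cos(a),p[1]+rad*np.sin(a),0*a+z])*s
            cv2.polylines(im,[q.astype(np.int32)],True,(0,255,0),1)
    ims.append(im)
cv2.imwrite("pics/ov.png",np.vstack([ims[0][:400,200:600],ims[1][200:520,180:780][:, :][0:320,100:500]]) if 0 else np.hstack([cv2.resize(ims[0][:430,210:590],(380,430)),ims[1][220:650,180:600]]))
E
```

```text
well4 from w1 [ 0.45306366 -0.0058952 ]
[0.4392 0.1018 0.151 ] [[-0.6, 2.7], [-0.1, 1.1], [0.4, -0.4], [0.3, -3.5]]
[0.6081 0.0521 0.081 ] [[0.8, 0.3], [-0.7, 0.9], [-1.1, -0.7], [1.0, -0.5]]
tops salt [0.59640377 0.15184985] mill [0.60657119 0.08649631] plain [ 0.61572925 -0.05295271] flap [0.6093389  0.00963275]
wells [[0.4234, 0.2056], [0.4339, 0.1364], [0.4444, 0.0672], [0.455, -0.002]]
cups [[0.5996, 0.1568], [0.6053, 0.087], [0.6109, 0.0172], [0.6166, -0.0525]]
```

View pics/ov.png

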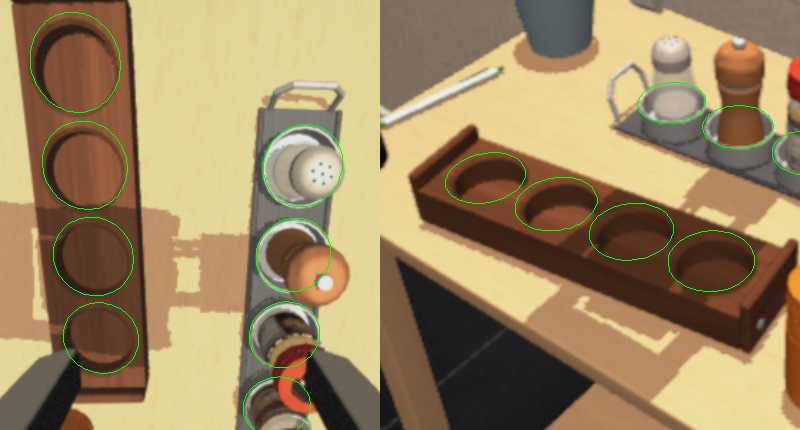

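The overlay fits the cups well, but the wells look a few mm off along the row. I refine the rack pose by matching its silhouette in the two fixed cameras.

```bash
cat > rack.py <<'E'
from h import *
from scipy.optimize import minimize
def boxes(t):
    out=[]
    for y0,y1,h in((-.155,.155,.038),(.147,.155,.052),(-.155,-.147,.052)):
        q=np.array([(x,y,z) for x in(-.039,.039) for y in(y0,y1) for z in(0,h)])
        c,s=np.cos(t[2]),np.sin(t[2]);out.append(np.c_[t[0]+c*q[:,0]-s*q[:,1],t[1]+s*q[:,0]+c*q[:,1],q[:,2]])
    return out
S=4
def render(d,t):
    m=np.zeros((420*S,560*S),np.uint8)
    for b in boxes(t): cv2.fillConvexPoly(m,cv2.convexHull(np.round((proj(d,b)+.5)*S-.5).astype(np.int32)),255)
    return cv2.resize(m,(560,420),interpolation=cv2.INTER_AREA)/255.
def mask(d,seed):
    hsv=cv2.cvtColor(d["image"],cv2.COLOR_RGB2HSV);m=((hsv[...,2]<128)&(hsv[...,1]>75)).astype(np.uint8)
    m=cv2.morphologyEx(m,cv2.MORPH_CLOSE,np.ones((3,3)))
    n,l=cv2.connectedComponents(m);return (l==l[seed[1],seed[0]]).astype(float)
E
python3 - <<'E'
from rack import *
D=[(env.get_image("scene"),(180,237)),(env.get_image("side"),(220,240))]
M=[(d,mask(d,s)) for d,s in D]
out=[]
t0=[.4385,.098,.15]
for sel in(M,M[:1],M[1:]):
    f=lambda t:sum(np.abs(render(d,t)-m).sum() for d,m in sel)
    r=minimize(f,t0,method="Nelder-Mead",options=dict(initial_simplex=[t0,[.445,.098,.15],[.4385,.108,.15],[.4385,.098,.19]],xatol=1e-4,fatol=1));print(np.round(r.x,4),r.fun,[m.sum() for _,m in sel]);out.append(r.x)
t=out[0];np.savez("rack.npz",t=t);print(np.round(pts(t),4).tolist())
ims=[]
for d,m in M:
    im=d["image"][:,:,::-1].copy();im[...,1]=np.maximum(im[...,1],(cv2.morphologyEx(m.astype(np.uint8),cv2.MORPH_GRADIENT,np.ones((3,3)))*255))
    im=cv2.resize(im,None,fx=2,fy=2)
    for b in boxes(t): cv2.polylines(im,[cv2.convexHull((proj(d,b)*2).astype(np.int32))],True,(255,0,255),1)
    a=np.linspace(0,6.283,60)
    for p in pts(t):cv2.polylines(im,[(proj(d,np.c_[p[0]+.029*np.cos(a),p[1]+.029*np.sin(a),0*a+.035])*2).astype(np.int32)],True,(255,255,0),1)
    ims.append(im)
cv2.imwrite("pics/rk.png",np.hstack([ims[0][330:580,200:600],ims[1][330:580,260:660]]))
E
```

```text
[0.4383 0.1001 0.1363] 3056.474509803921 [np.float64(8739.0), np.float64(6613.0)]
[0.4412 0.1009 0.1361] 1614.1882352941177 [np.float64(8739.0)]
[0.4374 0.0994 0.1302] 1349.4705882352941 [np.float64(6613.0)]
[[0.424, 0.2042], [0.4335, 0.1348], [0.443, 0.0655], [0.4525, -0.0039]]
```

View pics/rk.png

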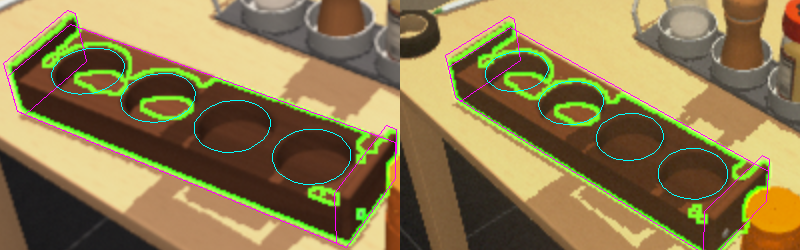

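The well circles now sit right on the wells in both views: (0.424,0.204), (0.4335,0.135), (0.443,0.0655), (0.4525,−0.004). They agree with the wrist estimates. I check the bucket's position and clearance and work out the moves for the salt.

```bash
cat > mv.py <<'E'
import sys
from h import *
# usage: mv.py x y z -> total tool-frame shift (cm) from the measured pose
from scipy.spatial.transform import Rotation as Ro
s=env.observe();q=s["ee_rot"];R=Ro.from_quat([q[1],q[2],q[3],q[0]])
v=R.inv().apply(np.array(list(map(float,sys.argv[1:4])))-s["ee_pos"])*100
print("tool shift cm",np.round(v,2),"clock",round(s["clock"],2),"pos",np.round(s["ee_pos"],4),"w",round(s["width"],4),"F",np.round(s["contact_force"],1),"tilt",np.round(R.as_matrix()[:2,2],4))
E
python3 mv.py .597 .1525 .160; python3 - <<'E'
from h import *
d=env.get_image("scene")
print("bucket base",ray(d,(180,132),0),"L/R top at z=.11",ray(d,(153,92),.11),ray(d,(198,92),.11),"right base",ray(d,(196,130),0))
print("back edge of table",[ray(d,u,0)[:2] for u in((200,115),(530,240))], "sill front lower edge",[ray(d,u,z)[:2] for u in((300,105),) for z in(0,.1,.2)])
E
```

```text
tool shift cm [ 7.92  8.26 14.27] clock 3.33 pos [0.5245 0.064  0.3027] w 0.0925 F [ 0.3 -0.5 -0.6] tilt [-0.0001 -0.0001]
bucket base [0.64187095 0.34171983 0.        ] L/R top at z=.11 [0.59498313 0.34556118 0.11      ] [0.64317714 0.2775109  0.11      ] right base [0.66631946 0.32030074 0.        ]
back edge of table [array([0.71454226, 0.35361447]), array([ 0.73703166, -0.32553563])] sill front lower edge [array([0.87181853, 0.20427406]), array([0.72745925, 0.10737954]), array([0.58309997, 0.01048502])]
```

```bash
python3 - <<'E'
from h import *
w2=dict(np.load("w2.npz"));sc=env.get_image("scene")
# find wall/sill edge automatically: print colour profile along a row in w2 and column in scene
print([(c,w2["image"][220,c].tolist()) for c in range(455,560,5)])
print([(r,sc["image"][r,400].tolist()) for r in range(40,190,5)])
E
```

```text
[(455, [97, 87, 75]), (460, [98, 88, 75]), (465, [94, 84, 72]), (470, [97, 86, 73]), (475, [98, 88, 76]), (480, [96, 86, 73]), (485, [90, 85, 76]), (490, [93, 88, 78]), (495, [101, 96, 87]), (500, [148, 139, 125]), (505, [209, 210, 200]), (510, [209, 213, 217]), (515, [209, 214, 218]), (520, [208, 214, 217]), (525, [207, 212, 216]), (530, [208, 211, 216]), (535, [150, 140, 129]), (540, [198, 193, 185]), (545, [196, 191, 184]), (550, [199, 193, 186]), (555, [196, 189, 180])]
[(40, [0, 0, 0]), (45, [1, 1, 0]), (50, [0, 0, 0]), (55, [2, 1, 4]), (60, [0, 0, 0]), (65, [219, 223, 227]), (70, [220, 223, 228]), (75, [219, 223, 229]), (80, [220, 224, 227]), (85, [144, 134, 125]), (90, [140, 131, 122]), (95, [137, 128, 119]), (100, [135, 125, 117]), (105, [132, 123, 115]), (110, [129, 121, 113]), (115, [203, 197, 191]), (120, [201, 195, 189]), (125, [221, 225, 230]), (130, [221, 225, 231]), (135, [207, 203, 192]), (140, [142, 132, 123]), (145, [133, 123, 115]), (150, [136, 120, 103]), (155, [135, 118, 102]), (160, [141, 124, 107]), (165, [134, 118, 101]), (170, [137, 121, 104]), (175, [135, 118, 102]), (180, [158, 133, 106]), (185, [237, 211, 150])]
```

```bash
python3 - <<'E'
from h import *
w2=dict(np.load("w2.npz"));sc=env.get_image("scene")
for z in(.05,.1,.15,.2,.25):
    for nm,a,b in(("top",(503,220),(400,135)),("bot",(483,220),(400,148)),("table",(448,220),(400,181))):
        p,q=ray(w2,a,z)[:2],ray(sc,b,z)[:2]; print(z,nm,np.round(p,3),np.round(q,3),round(float(p[0]-(q[0]+.033*(q[1]-p[1]))),3))
E
```

```text
0.05 top [0.781 0.065] [ 0.816 -0.054] -0.032
0.05 bot [0.758 0.062] [ 0.779 -0.073] -0.016
0.05 table [0.718 0.057] [ 0.693 -0.116] 0.031
0.1 top [0.741 0.077] [ 0.743 -0.083] 0.004
0.1 bot [0.722 0.074] [ 0.708 -0.1  ] 0.019
0.1 table [0.688 0.07 ] [ 0.63  -0.139] 0.064
0.15 top [0.702 0.089] [ 0.669 -0.112] 0.039
0.15 bot [0.686 0.087] [ 0.638 -0.128] 0.055
0.15 table [0.658 0.083] [ 0.568 -0.162] 0.098
0.2 top [0.662 0.101] [ 0.595 -0.141] 0.075
0.2 bot [0.649 0.099] [ 0.568 -0.155] 0.09
0.2 table [0.627 0.097] [ 0.506 -0.186] 0.131
0.25 top [0.622 0.113] [ 0.521 -0.17 ] 0.11
0.25 bot [0.613 0.112] [ 0.498 -0.182] 0.125
0.25 table [0.597 0.11 ] [ 0.444 -0.209] 0.164
```

The sill is at about x 0.745, z 0.095, so it is below and beyond the gripper body. Now to the salt.

Request:
play_rows(
  delta_pos=[
    [2,2,0],
    [2,2,0],
    [2,2,0],
    [1.9,2.3,0],
    [0,0,2],
    [0,0,3],
    [0,0,3],
    [0,0,2],
    [0,0,0],
    [0,0,0],
  ],
  rotation=[
    [0,0,0],
    [0,0,0],
    [0,0,0],
    [0,0,0],
    [0,0,0],
    [0,0,0],
    [0,0,0],
    [0,0,0],
    [0,0,0],
    [0,0,0],
  ],
  gripper=[9.3,9.3,9.3,9.3,9.3,9.3,9.3,9.3,9.3,9.3],
)

```text
clock: 4.32
ee_pos: [0.5971, 0.1531, 0.2025]
ee_rot: [-0.0, 0.663, 0.748, -0.001]
contact_force: [-0.4, -0.7, 0.2]
width: 0.093
gripper_force: 0.0
```

```bash
python3 mv.py .597 .1525 .160; python3 - <<'E'
from h import *
ims=[]
for n,(r,c) in(("scene",(60,140)),("side",(80,180))):
    d=env.get_image(n);im=cv2.resize(d["image"][r:r+150,c:c+130,::-1],None,fx=3,fy=3,interpolation=cv2.INTER_CUBIC);ims.append(im)
cv2.imwrite("pics/g1.png",np.hstack(ims))
E
```

```text
tool shift cm [-0.06 -0.02  4.25] clock 4.32 pos [0.5971 0.1531 0.2025] w 0.093 F [-0.4 -0.7  0.2] tilt [-0.0015 -0.0002]
```

View pics/g1.png

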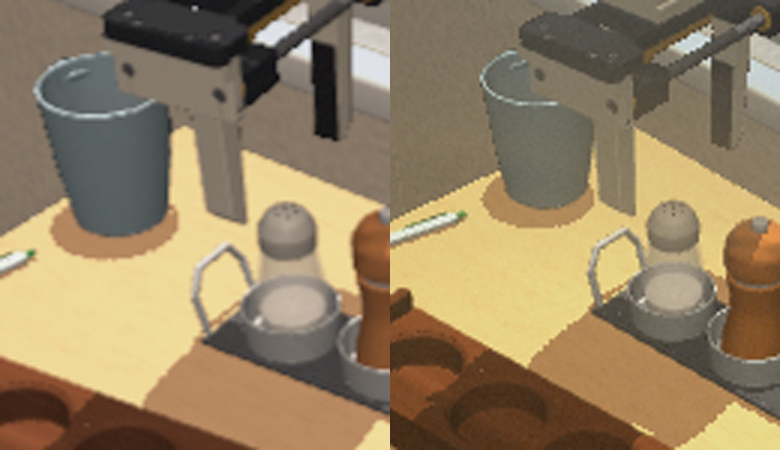

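The fingers straddle the salt shaker evenly, with tips at (220,210) and (330,135) and the salt top between them at (287,205). I descend and grip.

Request:
play_rows(
  delta_pos=[
    [0,0,2],
    [0,0,1.5],
    [0,0,0.7],
    [0,0,0],
    [0,0,0],
    [0,0,0],
    [0,0,0],
    [0,0,0],
    [0,0,0],
    [0,0,0],
    [0,0,0],
    [0,0,0],
  ],
  rotation=[
    [0,0,0],
    [0,0,0],
    [0,0,0],
    [0,0,0],
    [0,0,0],
    [0,0,0],
    [0,0,0],
    [0,0,0],
    [0,0,0],
    [0,0,0],
    [0,0,0],
    [0,0,0],
  ],
  gripper=[9.3,9.3,9.3,9.3,5,4.2,3.8,3.4,3,2.6,2.6,2.6],
  squeeze=15,
)

```text
clock: 5.42
ee_pos: [0.5972, 0.1534, 0.1608]
ee_rot: [0.0, 0.663, 0.749, -0.0]
contact_force: [-0.2, -1.0, -0.8]
width: 0.0442
gripper_force: 0.0
```

Request:
play_rows(
  delta_pos=[
    [0,0,0],
    [0,0,0],
    [0,0,0],
    [0,0,0],
  ],
  rotation=[
    [0,0,0],
    [0,0,0],
    [0,0,0],
    [0,0,0],
  ],
  gripper=[2.6,2.6,2.6,2.6],
)

```text
clock: 5.75
ee_pos: [0.5972, 0.1534, 0.1607]
ee_rot: [-0.0, 0.663, 0.749, -0.0]
contact_force: [-0.7, 0.3, -0.9]
width: 0.0326
gripper_force: 15.0
```

Request:
play_rows(
  delta_pos=[
    [0,0,-1],
    [0,0,-1.5],
    [0,0,-2],
    [0,0,-1.5],
    [0.4,-1,0],
    [1,-2.3,0],
    [1.2,-2.8,0],
    [1.2,-2.8,0],
    [1.2,-2.8,0],
    [1.2,-2.8,0],
    [0.9,-2,0],
    [0,0,0],
  ],
  rotation=[
    [0,0,0],
    [0,0,0],
    [0,0,0],
    [0,0,0],
    [0,0,0],
    [0,0,0],
    [0,0,0],
    [0,0,0],
    [0,0,0],
    [0,0,0],
    [0,0,0],
    [0,0,0],
  ],
  gripper=[2.6,2.6,2.6,2.6,2.6,2.6,2.6,2.6,2.6,2.6,2.6,2.6],
)

```text
clock: 6.75
ee_pos: [0.4216, 0.2047, 0.2212]
ee_rot: [-0.001, 0.662, 0.749, -0.001]
contact_force: [0.2, -0.4, -1.2]
width: 0.0322
gripper_force: 15.0
```

```bash
python3 mv.py .424 .204 .166; python3 - <<'E'
from h import *
ims=[]
for n,(r,c) in(("scene",(100,90)),("side",(110,140))):
    d=env.get_image(n);im=cv2.resize(d["image"][r:r+150,c:c+130,::-1],None,fx=3,fy=3,interpolation=cv2.INTER_CUBIC);ims.append(im)
cv2.imwrite("pics/g2.png",np.hstack(ims))
E
```

```text
tool shift cm [-0.09  0.24  5.52] clock 6.75 pos [0.4216 0.2047 0.2212] w 0.0322 F [ 0.2 -0.4 -1.2] tilt [-0.0016 -0.0003]
```

View pics/g2.png

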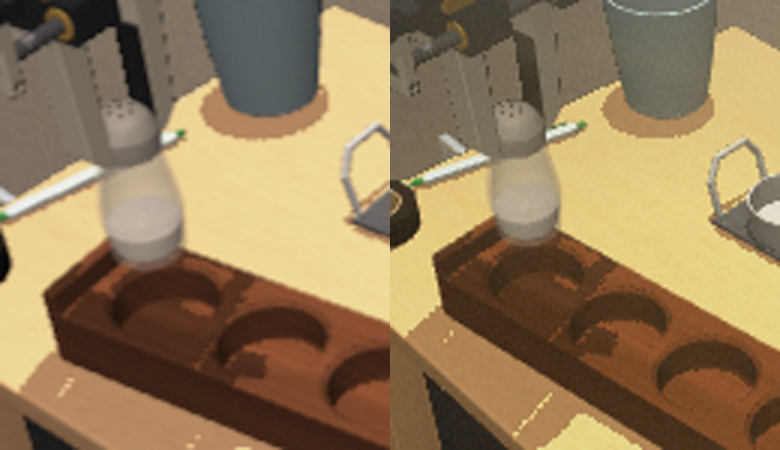

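Salt is held above well 1; I check its lean and position against the projection of an upright shaker.

```bash
python3 - <<'E'
from h import *
p=env.observe()["ee_pos"]
zb=.009+.0605
for n,(r,c) in(("scene",(100,90)),("side",(110,140))):
    d=env.get_image(n)
    for z in(zb,zb+.079,zb+.09): print(n,np.round((proj(d,[*p[:2],z])-[c,r])*3,0), end=" ")
    a=np.linspace(0,6.283,200);q=(proj(d,np.c_[p[0]+.022*np.cos(a),p[1]+.022*np.sin(a),0*a+zb])-[c,r])*3;print("foot box",q.min(0).round(),q.max(0).round())
E
```

```text
scene [152. 250.] scene [124. 124.] scene [120. 105.] foot box [110. 224.] [195. 276.]
side [140. 227.] side [124. 119.] side [121. 103.] foot box [103. 205.] [177. 250.]
```

The shaker is upright within about 0.03 rad, with its foot within 3 mm of prediction. I lower it with a small correction and release.

Request:
play_rows(
  delta_pos=[
    [-0.2,0.2,0],
    [0,0,1],
    [0,0,2],
    [0,0,1.2],
    [0,0,0.7],
    [0,0,0.4],
    [0,0,0.2],
    [0,0,0],
    [0,0,0],
  ],
  rotation=[
    [0,0,0],
    [0,0,0],
    [0,0,0],
    [0,0,0],
    [0,0,0],
    [0,0,0],
    [0,0,0],
    [0,0,0],
    [0,0,0],
  ],
  gripper=[2.6,2.6,2.6,2.6,2.6,2.6,2.6,2.6,2.6],
)

```text
clock: 7.7
ee_pos: [0.4274, 0.2023, 0.166]
ee_rot: [0.0, 0.663, 0.749, 0.0]
contact_force: [-0.8, -0.0, -1.0]
width: 0.0325
gripper_force: 15.0
```

Request:
play_rows(
  delta_pos=[
    [0,-0.3,0],
    [0,0,0.1],
    [0,0,0],
    [0,0,0],
    [0,0,0],
    [0,0,0],
    [0,0,0],
    [0,0,0],
  ],
  rotation=[
    [0,0,0],
    [0,0,0],
    [0,0,0],
    [0,0,0],
    [0,0,0],
    [0,0,0],
    [0,0,0],
    [0,0,0],
  ],
  gripper=[2.6,2.6,2.6,3.4,3.8,4.4,5.2,6],
)

```text
clock: 8.37
ee_pos: [0.4241, 0.2019, 0.1647]
ee_rot: [0.0, 0.663, 0.749, 0.0]
contact_force: [-0.5, -0.0, -0.4]
width: 0.0526
gripper_force: 0.0
```

Request:
play_rows(
  delta_pos=[
    [0,0,0],
    [0,0,0],
    [0,0,-1.5],
    [0,0,-3],
    [0,0,-3],
    [0,0,-1.5],
    [0,0,0],
    [0,0,0],
  ],
  rotation=[
    [0,0,0],
    [0,0,0],
    [0,0,0],
    [0,0,0],
    [0,0,0],
    [0,0,0],
    [0,0,0],
    [0,0,0],
  ],
  gripper=[7,8,9.3,9.3,9.3,9.3,9.3,9.3],
)

```text
clock: 9.03
ee_pos: [0.4241, 0.2019, 0.2549]
ee_rot: [0.0, 0.663, 0.749, 0.001]
contact_force: [0.2, 0.8, -0.4]
width: 0.093
gripper_force: 0.0
```

```bash
python3 mv.py .606 .087 .205
```

```text
tool shift cm [-13.6   16.66   5.01] clock 9.03 pos [0.4241 0.2019 0.2549] w 0.093 F [ 0.2  0.8 -0.4] tilt [0.0012 0.0004]
```

Request:
play_rows(
  delta_pos=[
    [-1,1.2,0],
    [-2.2,2.7,0],
    [-2.2,2.7,0],
    [-2.2,2.7,0],
    [-2.2,2.7,0],
    [-2.2,2.7,0],
    [-1.6,2,0],
    [0,0,2],
    [0,0,2],
    [0,0,1],
    [0,0,0],
    [0,0,0],
  ],
  rotation=[
    [0,0,0],
    [0,0,0],
    [0,0,0],
    [0,0,0],
    [0,0,0],
    [0,0,0],
    [0,0,0],
    [0,0,0],
    [0,0,0],
    [0,0,0],
    [0,0,0],
    [0,0,0],
  ],
  gripper=[9.3,9.3,9.3,9.3,9.3,9.3,9.3,9.3,9.3,9.3,9.3,9.3],
)

```text
clock: 10.03
ee_pos: [0.6059, 0.0872, 0.204]
ee_rot: [-0.001, 0.663, 0.749, -0.001]
contact_force: [-0.4, 0.7, 0.4]
width: 0.0926
gripper_force: 0.0
```

```bash
python3 mv.py .606 .087 .156; python3 - <<'E'
from h import *
ims=[]
for n,(r,c) in(("scene",(80,100)),("side",(110,150))):
    d=env.get_image(n);im=cv2.resize(d["image"][r:r+190,c:c+200,::-1],None,fx=2,fy=2,interpolation=cv2.INTER_CUBIC);ims.append(im)
cv2.imwrite("pics/g3.png",np.hstack(ims))
E
```

```text
tool shift cm [-0.02  0.02  4.8 ] clock 10.03 pos [0.6059 0.0872 0.204 ] w 0.0926 F [-0.4  0.7  0.4] tilt [-0.0018 -0.0001]
```

View pics/g3.png

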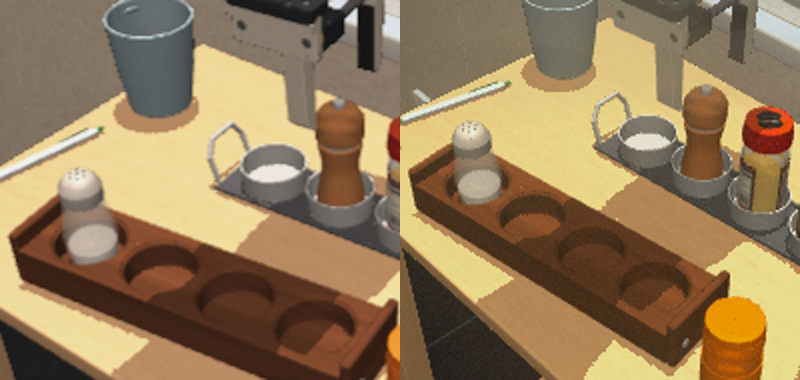

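Salt stands upright in well 1, and the gripper straddles the mill at (340,110). I descend and grip the mill head.

Request:
play_rows(
  delta_pos=[
    [0,0,2],
    [0,0,1.8],
    [0,0,1],
    [0,0,0],
    [0,0,0],
    [0,0,0],
    [0,0,0],
    [0,0,0],
    [0,0,0],
    [0,0,0],
    [0,0,0],
    [0,0,0],
  ],
  rotation=[
    [0,0,0],
    [0,0,0],
    [0,0,0],
    [0,0,0],
    [0,0,0],
    [0,0,0],
    [0,0,0],
    [0,0,0],
    [0,0,0],
    [0,0,0],
    [0,0,0],
    [0,0,0],
  ],
  gripper=[9.3,9.3,9.3,6,5.2,4.8,4.5,4.2,3.9,3.6,3.5,3.5],
  squeeze=15,
)

```text
clock: 11.13
ee_pos: [0.6063, 0.087, 0.1569]
ee_rot: [0.0, 0.663, 0.749, 0.0]
contact_force: [-0.5, 0.6, 2.1]
width: 0.042
gripper_force: 15.0
```

Request:
play_rows(
  delta_pos=[
    [0,0,0],
    [0,0,0],
    [0,0,0],
  ],
  rotation=[
    [0,0,0],
    [0,0,0],
    [0,0,0],
  ],
  gripper=[3.5,3.5,3.5],
)

```text
clock: 11.38
ee_pos: [0.6063, 0.087, 0.1569]
ee_rot: [0.0, 0.663, 0.749, 0.0]
contact_force: [-1.0, -0.5, 2.7]
width: 0.042
gripper_force: 15.0
```

```bash
python3 mv.py .4335 .1345 .216
```

```text
tool shift cm [  6.8  -16.58  -5.91] clock 11.38 pos [0.6063 0.087  0.1569] w 0.042 F [-1.  -0.5  2.7] tilt [ 0.0001 -0.    ]
```

Request:
play_rows(
  delta_pos=[
    [0,0,-1],
    [0,0,-1.5],
    [0,0,-2],
    [0,0,-1.5],
    [0.4,-1,0],
    [1,-2.4,0],
    [1.1,-2.8,0],
    [1.2,-2.8,0],
    [1.1,-2.8,0],
    [1.1,-2.6,0],
    [0.9,-2.2,0],
    [0,0,0],
  ],
  rotation=[
    [0,0,0],
    [0,0,0],
    [0,0,0],
    [0,0,0],
    [0,0,0],
    [0,0,0],
    [0,0,0],
    [0,0,0],
    [0,0,0],
    [0,0,0],
    [0,0,0],
    [0,0,0],
  ],
  gripper=[3.5,3.5,3.5,3.5,3.5,3.5,3.5,3.5,3.5,3.5,3.5,3.5],
)

```text
clock: 12.38
ee_pos: [0.4298, 0.1351, 0.2169]
ee_rot: [-0.001, 0.663, 0.749, -0.001]
contact_force: [0.1, -0.5, -1.1]
width: 0.0419
gripper_force: 15.0
```

Request:
play_rows(
  delta_pos=[
    [0,0,0],
    [0,0,1],
    [0,0,1],
    [0,0,0],
    [0,0,0],
  ],
  rotation=[
    [0,0,0],
    [0,0,0],
    [0,0,0],
    [0,0,0],
    [0,0,0],
  ],
  gripper=[3.5,3.5,3.5,3.5,3.5],
)

```text
clock: 12.8
ee_pos: [0.4334, 0.1342, 0.1957]
ee_rot: [-0.001, 0.663, 0.748, -0.001]
contact_force: [0.1, 0.7, -1.5]
width: 0.0419
gripper_force: 15.0
```

```bash
python3 mv.py .4335 .1345 .162;  python3 - <<'E'
from h import *
p=env.observe()["ee_pos"];zb=.009+p[2]-.1569
ims=[]
a=np.linspace(0,6.283,80)
for n,(r,c) in(("scene",(110,110)),("side",(120,150))):
    d=env.get_image(n);im=cv2.resize(d["image"][r:r+150,c:c+130,::-1],None,fx=3,fy=3,interpolation=cv2.INTER_CUBIC)
    for z,R in((zb,.0215),(zb+.09,.0215)):
        cv2.polylines(im,[((proj(d,np.c_[p[0]+R*np.cos(a),p[1]+R*np.sin(a),0*a+z])-[c,r])*3).astype(np.int32)],True,(0,255,0),1)
    ims.append(im)
cv2.imwrite("pics/g4.png",np.hstack(ims))
E
```

```text
tool shift cm [0.03 0.02 3.37] clock 12.8 pos [0.4334 0.1342 0.1957] w 0.0419 F [ 0.1  0.7 -1.5] tilt [-0.002  -0.0004]
```

View pics/g4.png

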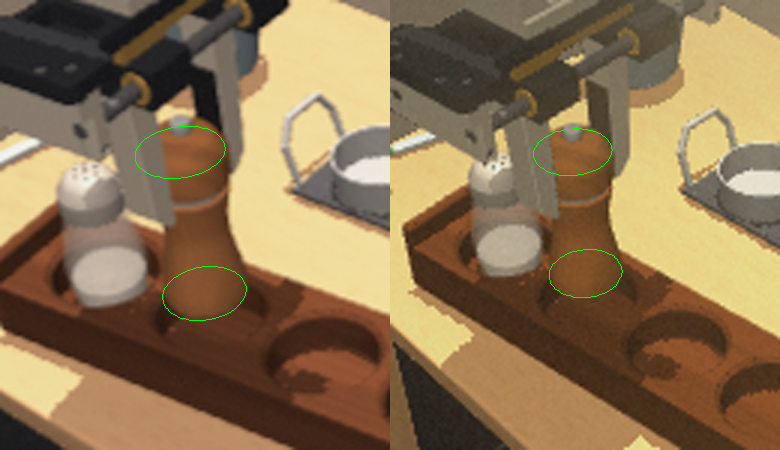

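The mill's foot matches the predicted circle over well 2, at (205,293). I lower it 3.4 cm and release.

Request:
play_rows(
  delta_pos=[
    [0,0,1],
    [0,0,1.2],
    [0,0,0.7],
    [0,0,0.3],
    [0,0,0.2],
    [0,0,0],
    [0,0,0],
    [0,0,0],
    [0,0,0],
    [0,0,0],
    [0,0,0],
  ],
  rotation=[
    [0,0,0],
    [0,0,0],
    [0,0,0],
    [0,0,0],
    [0,0,0],
    [0,0,0],
    [0,0,0],
    [0,0,0],
    [0,0,0],
    [0,0,0],
    [0,0,0],
  ],
  gripper=[3.5,3.5,3.5,3.5,3.5,3.5,3.5,4.4,4.8,5.4,6],
)

```text
clock: 13.82
ee_pos: [0.4334, 0.1345, 0.163]
ee_rot: [0.0, 0.663, 0.749, 0.0]
contact_force: [-1.2, -0.1, -0.7]
width: 0.0564
gripper_force: 0.0
```

Request:
play_rows(
  delta_pos=[
    [0,0,0],
    [0,0,0],
    [0,0,-1.5],
    [0,0,-3],
    [0,0,-3],
    [0,0,-2],
    [0,0,0],
    [0,0,0],
  ],
  rotation=[
    [0,0,0],
    [0,0,0],
    [0,0,0],
    [0,0,0],
    [0,0,0],
    [0,0,0],
    [0,0,0],
    [0,0,0],
  ],
  gripper=[7,8,9.3,9.3,9.3,9.3,9.3,9.3],
)

```text
clock: 14.48
ee_pos: [0.4334, 0.1346, 0.2583]
ee_rot: [0.001, 0.663, 0.749, 0.001]
contact_force: [-0.1, -0.6, -0.0]
width: 0.0931
gripper_force: 0.0
```

```bash
python3 mv.py .611 .0145 .205
```

```text
tool shift cm [-14.06  16.17   5.36] clock 14.48 pos [0.4334 0.1346 0.2583] w 0.0931 F [-0.1 -0.6 -0. ] tilt [0.0019 0.0004]
```

Request:
play_rows(
  delta_pos=[
    [-1.1,1.2,0],
    [-2.3,2.6,0],
    [-2.3,2.6,0],
    [-2.3,2.7,0],
    [-2.3,2.6,0],
    [-2.2,2.5,0],
    [-1.6,2,0],
    [0,0,2],
    [0,0,2],
    [0,0,1],
    [0,0,0],
    [0,0,0],
  ],
  rotation=[
    [0,0,0],
    [0,0,0],
    [0,0,0],
    [0,0,0],
    [0,0,0],
    [0,0,0],
    [0,0,0],
    [0,0,0],
    [0,0,0],
    [0,0,0],
    [0,0,0],
    [0,0,0],
  ],
  gripper=[9.3,9.3,9.3,9.3,9.3,9.3,9.3,9.3,9.3,9.3,9.3,9.3],
)

```text
clock: 15.48
ee_pos: [0.6108, 0.0142, 0.207]
ee_rot: [-0.001, 0.663, 0.749, -0.001]
contact_force: [0.4, -1.0, 0.2]
width: 0.0931
gripper_force: 0.0
```

Request:
play_rows(
  delta_pos=[
    [0,0,1.5],
    [0,0,1.4],
    [0,0,0.7],
    [0,0,0],
    [0,0,0],
    [0,0,0],
    [0,0,0],
    [0,0,0],
    [0,0,0],
    [0,0,0],
    [0,0,0],
    [0,0,0],
  ],
  rotation=[
    [0,0,0],
    [0,0,0],
    [0,0,0],
    [0,0,0],
    [0,0,0],
    [0,0,0],
    [0,0,0],
    [0,0,0],
    [0,0,0],
    [0,0,0],
    [0,0,0],
    [0,0,0],
  ],
  gripper=[9.3,9.3,9.3,6.2,5.5,5.1,4.8,4.5,4.2,3.8,3.8,3.8],
  squeeze=15,
)

```text
clock: 16.48
ee_pos: [0.6111, 0.0141, 0.1718]
ee_rot: [0.0, 0.663, 0.749, 0.0]
contact_force: [-0.0, -0.1, 1.0]
width: 0.0443
gripper_force: 15.0
```

```bash
python3 mv.py .443 .0655 .229
```

```text
tool shift cm [  7.13 -16.07  -5.72] clock 16.48 pos [0.6111 0.0141 0.1718] w 0.0443 F [-0.  -0.1  1. ] tilt [ 0.0001 -0.    ]
```

Request:
play_rows(
  delta_pos=[
    [0,0,-1],
    [0,0,-1.5],
    [0,0,-2],
    [0,0,-1.5],
    [0.4,-1,0],
    [1.1,-2.4,0],
    [1.2,-2.7,0],
    [1.2,-2.7,0],
    [1.2,-2.7,0],
    [1.1,-2.5,0],
    [0.9,-2,0],
    [0,0,0],
  ],
  rotation=[
    [0,0,0],
    [0,0,0],
    [0,0,0],
    [0,0,0],
    [0,0,0],
    [0,0,0],
    [0,0,0],
    [0,0,0],
    [0,0,0],
    [0,0,0],
    [0,0,0],
    [0,0,0],
  ],
  gripper=[3.8,3.8,3.8,3.8,3.8,3.8,3.8,3.8,3.8,3.8,3.8,3.8],
)

```text
clock: 17.48
ee_pos: [0.4405, 0.0661, 0.2321]
ee_rot: [-0.001, 0.663, 0.749, -0.001]
contact_force: [0.4, -0.3, -0.7]
width: 0.0441
gripper_force: 15.0
```

Request:
play_rows(
  delta_pos=[
    [0,0,0],
    [0,0,1],
    [0,0,1],
    [0,0,0],
    [0,0,0],
  ],
  rotation=[
    [0,0,0],
    [0,0,0],
    [0,0,0],
    [0,0,0],
    [0,0,0],
  ],
  gripper=[3.8,3.8,3.8,3.8,3.8],
)

```text
clock: 17.9
ee_pos: [0.4437, 0.065, 0.2107]
ee_rot: [-0.001, 0.663, 0.748, -0.001]
contact_force: [-0.5, -0.5, -0.9]
width: 0.044
gripper_force: 15.0
```

```bash
python3 mv.py .443 .0655 .177;  python3 - <<'E'
from h import *
p=env.observe()["ee_pos"];zb=.009+p[2]-.1718
ims=[]
a=np.linspace(0,6.283,80)
for n,(r,c) in(("scene",(110,130)),("side",(120,170))):
    d=env.get_image(n);im=cv2.resize(d["image"][r:r+150,c:c+130,::-1],None,fx=3,fy=3,interpolation=cv2.INTER_CUBIC)
    for z,R in((zb,.021),(zb+.106,.0225)):
        cv2.polylines(im,[((proj(d,np.c_[p[0]+R*np.cos(a),p[1]+R*np.sin(a),0*a+z])-[c,r])*3).astype(np.int32)],True,(0,255,0),1)
    ims.append(im)
cv2.imwrite("pics/g5.png",np.hstack(ims))
E
```

```text
tool shift cm [ 0.05 -0.06  3.37] clock 17.9 pos [0.4437 0.065  0.2107] w 0.044 F [-0.5 -0.5 -0.9] tilt [-0.0022 -0.0001]
```

View pics/g5.png

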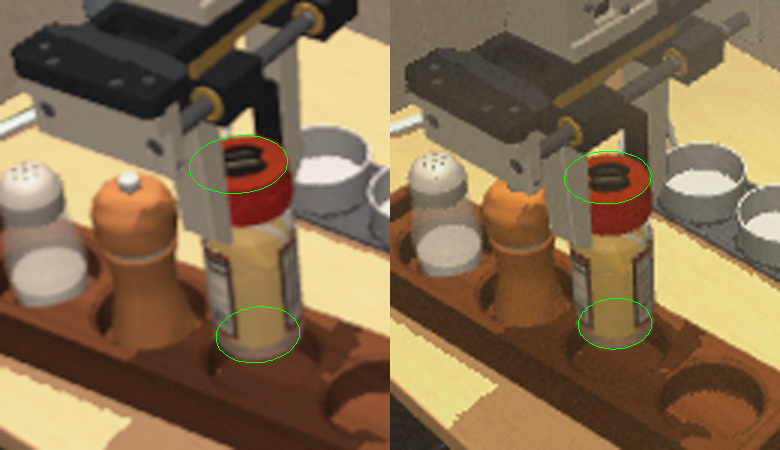

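The flap jar's foot at (258,335) matches the prediction over well 3, and salt and mill stand upright in wells 1 and 2. I lower and release.

Request:
play_rows(
  delta_pos=[
    [0,0,1],
    [0,0,1.2],
    [0,0,0.7],
    [0,0,0.3],
    [0,0,0.2],
    [0,0,0],
    [0,0,0],
    [0,0,0],
    [0,0,0],
    [0,0,0],
    [0,0,0],
  ],
  rotation=[
    [0,0,0],
    [0,0,0],
    [0,0,0],
    [0,0,0],
    [0,0,0],
    [0,0,0],
    [0,0,0],
    [0,0,0],
    [0,0,0],
    [0,0,0],
    [0,0,0],
  ],
  gripper=[3.8,3.8,3.8,3.8,3.8,3.8,3.8,4.6,5,5.5,6.2],
)

```text
clock: 18.92
ee_pos: [0.4438, 0.0653, 0.178]
ee_rot: [0.0, 0.663, 0.749, 0.0]
contact_force: [-0.1, -0.1, 0.3]
width: 0.0577
gripper_force: 0.0
```

Request:
play_rows(
  delta_pos=[
    [0,0,0],
    [0,0,0],
    [0,0,-1.5],
    [0,0,-3],
    [0,0,-3],
    [0,0,-1],
    [0,0,0],
    [0,0,0],
  ],
  rotation=[
    [0,0,0],
    [0,0,0],
    [0,0,0],
    [0,0,0],
    [0,0,0],
    [0,0,0],
    [0,0,0],
    [0,0,0],
  ],
  gripper=[7,8,9.3,9.3,9.3,9.3,9.3,9.3],
)

```text
clock: 19.58
ee_pos: [0.4435, 0.0653, 0.2623]
ee_rot: [0.0, 0.663, 0.749, 0.0]
contact_force: [0.8, 0.1, 0.2]
width: 0.0928
gripper_force: 0.0
```

```bash
python3 mv.py .616 -.0535 .205
```

```text
tool shift cm [-13.87  15.69   5.74] clock 19.58 pos [0.4435 0.0653 0.2623] w 0.0928 F [0.8 0.1 0.2] tilt [0.0003 0.    ]
```

Request:
play_rows(
  delta_pos=[
    [-1.1,1.2,0],
    [-2.3,2.6,0],
    [-2.3,2.6,0],
    [-2.3,2.6,0],
    [-2.2,2.5,0],
    [-2.2,2.4,0],
    [-1.5,1.8,0],
    [0,0,2],
    [0,0,2],
    [0,0,1.5],
    [0,0,0],
    [0,0,0],
  ],
  rotation=[
    [0,0,0],
    [0,0,0],
    [0,0,0],
    [0,0,0],
    [0,0,0],
    [0,0,0],
    [0,0,0],
    [0,0,0],
    [0,0,0],
    [0,0,0],
    [0,0,0],
    [0,0,0],
  ],
  gripper=[9.3,9.3,9.3,9.3,9.3,9.3,9.3,9.3,9.3,9.3,9.3,9.3],
)

```text
clock: 20.58
ee_pos: [0.6157, -0.0537, 0.2058]
ee_rot: [-0.002, 0.663, 0.749, -0.001]
contact_force: [0.1, -0.9, 1.1]
width: 0.0931
gripper_force: 0.0
```

Request:
play_rows(
  delta_pos=[
    [0,0,1.5],
    [0,0,1.4],
    [0,0,0.6],
    [0,0,0],
    [0,0,0],
    [0,0,0],
    [0,0,0],
    [0,0,0],
    [0,0,0],
    [0,0,0],
    [0,0,0],
    [0,0,0],
  ],
  rotation=[
    [0,0,0],
    [0,0,0],
    [0,0,0],
    [0,0,0],
    [0,0,0],
    [0,0,0],
    [0,0,0],
    [0,0,0],
    [0,0,0],
    [0,0,0],
    [0,0,0],
    [0,0,0],
  ],
  gripper=[9.3,9.3,9.3,6.2,5.5,5.1,4.8,4.5,4.2,3.8,3.8,3.8],
  squeeze=15,
)

```text
clock: 21.58
ee_pos: [0.6163, -0.0538, 0.1728]
ee_rot: [0.0, 0.663, 0.749, 0.0]
contact_force: [0.7, -0.1, 1.3]
width: 0.0439
gripper_force: 15.0
```

```bash
python3 mv.py .453 -.0045 .229
```

```text
tool shift cm [  6.86 -15.62  -5.62] clock 21.58 pos [ 0.6163 -0.0538  0.1728] w 0.0439 F [ 0.7 -0.1  1.3] tilt [ 0.0001 -0.    ]
```

Request:
play_rows(
  delta_pos=[
    [0,0,-1],
    [0,0,-1.5],
    [0,0,-2],
    [0,0,-1.5],
    [0.4,-1,0],
    [1.1,-2.4,0],
    [1.1,-2.6,0],
    [1.2,-2.6,0],
    [1.1,-2.6,0],
    [1.1,-2.4,0],
    [0.9,-2,0],
    [0,0,0],
  ],
  rotation=[
    [0,0,0],
    [0,0,0],
    [0,0,0],
    [0,0,0],
    [0,0,0],
    [0,0,0],
    [0,0,0],
    [0,0,0],
    [0,0,0],
    [0,0,0],
    [0,0,0],
    [0,0,0],
  ],
  gripper=[3.8,3.8,3.8,3.8,3.8,3.8,3.8,3.8,3.8,3.8,3.8,3.8],
)

```text
clock: 22.58
ee_pos: [0.45, -0.0032, 0.2331]
ee_rot: [-0.001, 0.663, 0.749, -0.001]
contact_force: [0.2, -0.4, -1.0]
width: 0.0443
gripper_force: 15.0
```

Request:
play_rows(
  delta_pos=[
    [0,0,0],
    [0,0,1],
    [0,0,1],
    [0,0,0],
    [0,0,0],
  ],
  rotation=[
    [0,0,0],
    [0,0,0],
    [0,0,0],
    [0,0,0],
    [0,0,0],
  ],
  gripper=[3.8,3.8,3.8,3.8,3.8],
)

```text
clock: 23.0
ee_pos: [0.4532, -0.0043, 0.2117]
ee_rot: [-0.001, 0.663, 0.748, -0.001]
contact_force: [-0.3, 0.8, -1.5]
width: 0.0443
gripper_force: 15.0
```

```bash
python3 mv.py .453 -.0045 .178
```

```text
tool shift cm [-0.02 -0.01  3.37] clock 23.0 pos [ 0.4532 -0.0043  0.2117] w 0.0443 F [-0.3  0.8 -1.5] tilt [-0.0021  0.0002]
```

Request:
play_rows(
  delta_pos=[
    [0,0,1],
    [0,0,0.7],
    [0,0,0.5],
    [0,0,0.3],
    [0,0,0],
  ],
  rotation=[
    [0,0,0],
    [0,0,0],
    [0,0,0],
    [0,0,0],
    [0,0,0],
  ],
  gripper=[3.8,3.8,3.8,3.8,3.8],
)

```text
clock: 23.42
ee_pos: [0.4529, -0.0041, 0.187]
ee_rot: [-0.001, 0.663, 0.749, -0.0]
contact_force: [0.0, -0.2, -0.5]
width: 0.044
gripper_force: 15.0
```

No contact and the foot is below the rim. I lower the rest and release.

Request:
play_rows(
  delta_pos=[
    [0,0,0.5],
    [0,0,0.3],
    [0,0,0.1],
    [0,0,0],
    [0,0,0],
    [0,0,0],
    [0,0,0],
    [0,0,0],
    [0,0,0],
  ],
  rotation=[
    [0,0,0],
    [0,0,0],
    [0,0,0],
    [0,0,0],
    [0,0,0],
    [0,0,0],
    [0,0,0],
    [0,0,0],
    [0,0,0],
  ],
  gripper=[3.8,3.8,3.8,3.8,3.8,4.6,5,5.5,6.2],
)

```text
clock: 24.17
ee_pos: [0.4532, -0.0041, 0.1789]
ee_rot: [0.0, 0.663, 0.749, 0.0]
contact_force: [-0.1, -0.2, 0.3]
width: 0.0574
gripper_force: 0.0
```

Request:
play_rows(
  delta_pos=[
    [0,0,0],
    [0,0,0],
    [0,0,-1.5],
    [0,0,-3],
    [0,0,-3],
    [0,0,-3],
    [0,0,-3],
    [0,0,-1.5],
    [0,0,0],
    [0,0,0],
    [0,0,0],
  ],
  rotation=[
    [0,0,0],
    [0,0,0],
    [0,0,0],
    [0,0,0],
    [0,0,0],
    [0,0,0],
    [0,0,0],
    [0,0,0],
    [0,0,0],
    [0,0,0],
    [0,0,0],
  ],
  gripper=[7,8,9.3,9.3,9.3,9.3,9.3,9.3,9.3,9.3,9.3],
)

```text
clock: 25.08
ee_pos: [0.4527, -0.0041, 0.3276]
ee_rot: [-0.001, 0.663, 0.749, -0.0]
contact_force: [0.1, 0.3, -1.0]
width: 0.0929
gripper_force: 0.0
```

```bash
python3 - <<'E'
from h import *
print(env.observe()["ee_pos"])
t=np.load("rack.npz")["t"];P=pts(t);H=[(.079,.017),(.082,.0215),(.106,.0225),(.106,.0225)]
ims=[];a=np.linspace(0,6.283,80)
for n,(r,c) in(("scene",(120,100)),("side",(130,140))):
    d=env.get_image(n);im=cv2.resize(d["image"][r:r+165,c:c+200,::-1],None,fx=2,fy=2,interpolation=cv2.INTER_CUBIC)
    for p,(h,R) in zip(P,H):
        for z,q in((.014,.0215),(.014+h,R)):
            cv2.polylines(im,[((proj(d,np.c_[p[0]+q*np.cos(a),p[1]+q*np.sin(a),0*a+z])-[c,r])*2).astype(np.int32)],True,(0,255,0),1)
    ims.append(im)
cv2.imwrite("pics/end.png",np.hstack(ims))
E
```

```text
[ 0.45271179 -0.00406988  0.32760642]
```

View pics/end.png

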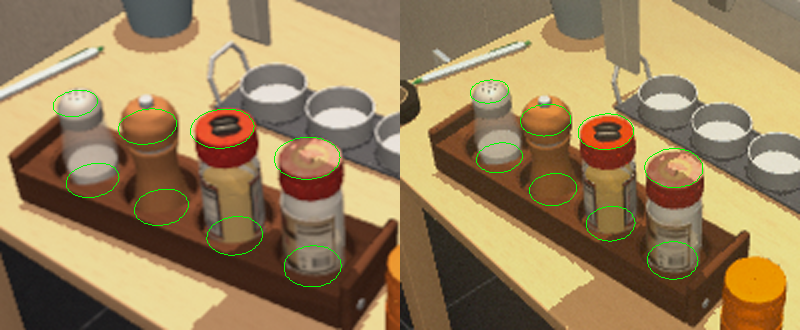

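The last view shows all four standing upright in their wells, in order from left to right. The tops and feet match the predicted circles, and the gripper is clear. I hand in.

```bash
python3 -c "
from bench import env
print(env.finish_job())"
```

```text
the job is handed in; nothing more can be done
None
```

The salt shaker, pepper mill, flap jar and plain red jar now stand upright in the new rack's wells in their original left-to-right order; I handed the job in at about 25 s, and the system gave no verdict.

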